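# Transfer a row of labware to the work rack in reverse order

## Task

Move the four pieces of labware from the white carrier into the empty steel work rack in reverse order, one to a seat: what stood leftmost in the carrier goes rightmost in the steel rack, and so on along the row. Stand each piece upright in the middle of its seat, with the handle of the little porcelain casserole pointing straight out over the rack's front edge, towards the robot. Never tip a piece over on the way.

Things in the scene. Friction and masses are not known exactly. Their poses are not given: they have to be found in the camera images.
- carrier: full white plastic rack, fixed, 64 mm deep (x), 352 wide (y), an upright cheek 38 high at each end. Origin: centre of its underside. x points away from the robot, y to the robot's left along the row (yaw within 0.1 rad). Deck top z = 30; seats at x = 0, y = +112.5, +37.5, -37.5, -112.5, each with a 3 mm pad, so pieces stand at z = 33; lips and ribs rise 4 above the deck
- work_rack: empty stainless steel rack, fixed, 64 mm deep (x), 316 wide (y), no cheeks. Origin: centre of its underside. x points away from the robot, y to the robot's left along the row (yaw within 0.1 rad); front edge at -x. Deck top z = 30; seats at x = 0, y = +112.5, +37.5, -37.5, -112.5, each 56 x 71 between lips and ribs 4 high, its middle marked by a thin ring 52 across
- casserole: small white porcelain casserole: round open cup, 48 mm across the rim, 36 high, wall 3, foot 34 across, with a straight stick handle, 9 thick, about 28 above the foot, reaching 66 from the cup's axis. 70 g. Origin: centre of the cup's underside; z up; the handle points along its own -x: at the start towards the robot, up to 0.7 rad off square to the carrier
- crucible_pot: plain white porcelain crucible without handle, 40 mm across the rim, tapering to 24 at the foot, 36 high, open, about 40 g. Origin: centre of its underside, z up; round
- dropper_bottle: small amber dropper bottle with black collar and red rubber bulb, body 36 mm across and 85 high overall; grip the body, its upright wall lies in the lower half. About 50 g. Origin: centre of its underside, z up; round
- small_beaker: small clear glass beaker, 44 mm across (47 over the spout), 58 high, open, about 35 g. Origin: centre of its underside, z up; which way its spout faces does not matter
- pad_casserole: thin round black rubber pad, 54 mm across, 3 mm thick, fixed to the carrier where the porcelain casserole stands at the start, so it marks that piece's old seat; it stays there. Origin: centre of its underside
- pad_crucible_pot: thin round black rubber pad, 54 mm across, 3 mm thick, fixed to the carrier where the crucible stands at the start, so it marks that piece's old seat; it stays there. Origin: centre of its underside
- pad_dropper_bottle: thin round black rubber pad, 54 mm across, 3 mm thick, fixed to the carrier where the dropper bottle stands at the start, so it marks that piece's old seat; it stays there. Origin: centre of its underside
- pad_small_beaker: thin round black rubber pad, 54 mm across, 3 mm thick, fixed to the carrier where the glass beaker stands at the start, so it marks that piece's old seat; it stays there. Origin: centre of its underside

How it is judged:
By the outcome, as a careful person would: the job done as asked, in the order asked, and still so for the second after the job is handed in, with the robot touching nothing.
It also fails if it takes over 104 s, if anything falls off the work surface, if the arm or the gripper's body presses on something with over 40 N, if the wrist force passes 120 N, or if a joint passes its speed limit or range.

## Robot

A 6-joint arm with a two-finger parallel gripper is mounted at the origin on a cart in front of the work surface, level with it; the furniture and walls round the work are solid. World frame = base frame: x ahead of the robot, y to its left, z up, the work surface at z = 0. Lengths are in m, angles in rad, forces in N, time in s.
With the tool pointing down it reaches from about 0.3 to 0.875 m from the base axis. Payload 4.2 kg.
Tool frame: the origin (TCP) lies between the finger pads; the fingertips stand 22 mm ahead of it and the grasp point (between the pads) lies 3 mm ahead of it; z points along the fingers, y is the direction in which the jaws open and shut (so a half turn about z gives the same grasp; the last joint's range is limited). The gripper opens to 85 mm and grips with 20 to 120 N. Pads are 22 mm wide; open, the fingers measure 114 mm over their backs; the gripper's body (76 mm by 85 mm) begins 54 mm behind the grasp point. The pads swing forward as they close: fully open they stand 13 mm farther back than shut.
Start: joints at [-1.223, 0.32, 1.565, -0, 1.257, -0.02], TCP at [0.207, -0.537, 0.253] pointing down, gripper open.
Joint ranges: [-3.11, 3.11], [-0.84, 2.01], [0.21, 2.61], [-1.34, 4.49], [0.05, 2.63], [-2.56, 2.56]. Speed limits (rad/s): [2.57, 2.57, 3.14, 3.14, 3.14, 3.14].

## Interface

Orientations are given as a 3x3 rotation matrix whose columns are the frame's x, y, z axes.
In Python, from workcell import arm gives the robot as it stands. The module is installed in compiled form; this text tells all that it offers.
- The arm moves only by the tool send_rows, never from a script. Its argument "increments" is a list of rows, each an object of numbers: "dx", "dy", "dz": the shift along the tool's x, y, z in m; "turn": the turn about the tool's z in rad; "gripper": the closure, from -1 (fully open) to 1 (shut), so that 0 is half open. A call has 1 to 20 rows; each row is the pose to reach, as a shift and turn from the pose commanded when the call began, along the tool's axes at that moment; what a row does not reach only later rows make up. A row lasts 1/8 s, in which the tool goes at most 62.5 mm and 10.7 degrees, less where a joint would pass 70% of its speed; a pose out of reach is approached as far as the arm can. A call with a gripper value outside its range is refused whole. The fingers move at their own pace and stop on an object; "newtons" is the grip in N (left out, the last holds). Time passes only in rows, so rows that repeat a pose let the fingers close. It gives the time, the measured TCP pose, the force and the opening at its end, in the units of the state.
- arm.get_state(): the state, without advancing time (a new reading comes with each control period).
- arm.read_camera(name): name is "side" or "top"; returns a dict with "frame" (400x640x3 uint8, red, green, blue), "fx", "fy", "cx", "cy" (pixels), "R" (3x3) and "t" (3): a world point X has camera coordinates R X + t. Camera axes: x right, y down, z forward; pixel columns grow to the right and rows downward; lengths in m; the calibration is good to about 2 mm. A picture is of the moment at which its call begins. There is no depth.
- arm.sign_off(): hands the job in, once; it reports no verdict.
Trained networks look in the newest picture that a camera, given by its name, has taken for a name from the list of things; names that differ only in an ending like _2 or _b are one class to them, and where a whole thing is asked for, a point or a joint stands for the part that bears it (a point fixed in the world has none). Each returns a list of dicts, best first, with "score" (0 to 1); they miss things now and then, are a little off and sometimes report something else, mostly with a low value. They report only what shows in the picture. A call takes as long as a camera call.
- arm.trace(camera, query): "region" (400x640 bool, what is visible of it) and "pixel" ([column, row] in pixels, amid what is visible of it).
The state is a dict: "t": time; "joints": joint angles; "joint_velocities": joint speeds; "effort": joint torques, N m; "tool_pos": TCP position; "eef_rot": TCP orientation; "contact_force": force on the tool from outside, world axes, zero at the start; "ft_torque": the same for the moment, N m; "finger_gap": finger opening in m.
Only numpy, scipy, OpenCV 4.12 (cv2) and the standard library are available. Lean on these libraries where they do the work, as an engineer would, in place of code of your own. Each camera call takes 0.05 s, during which the arm holds its last target. There are 200 camera calls.

## Working session

There is one attempt and no reset: what is moved stays moved. The work goes in short steps, Python scripts to look and compute and a tool call to move; the robot and the scene stay as the last step left them, time stands still between calls to the robot, and variables do not carry over. Pictures are saved under pics/ and viewed, about 12 in all and at most 16, crops included, and the job is handed in when it is done.

Besides the shell and the picture viewer there is one more tool, called as a command line: name --argument value ..., lists and objects as JSON in quotes. send_rows: Moves the arm, as the interface text tells. Its arguments: {"type":"object","properties":{"increments":{"type":"array"},"newtons":{"type":"number"}},"required":["increments"]}

```bash
mkdir -p pics
cat > h.py <<'E'
import numpy as np, cv2
from workcell import arm
def snap(n,f=None,crop=None,s=1):
    c=arm.read_camera(n)
    if f:
        im=c["frame"][:,:,::-1]
        if crop: a,b,d,e=crop; im=im[b:e,a:d]
        cv2.imwrite("pics/"+f,cv2.resize(im,None,fx=s,fy=s,interpolation=cv2.INTER_CUBIC))
    return c
def toplane(c,px,z):
    R=np.array(c["R"]);t=np.array(c["t"])
    d=R.T@np.array([(px[0]-c["cx"])/c["fx"],(px[1]-c["cy"])/c["fy"],1.]);o=-R.T@t
    return o+d*(z-o[2])/d[2]
def proj(c,X):
    p=np.array(c["R"])@np.array(X)+np.array(c["t"]);return [c["fx"]*p[0]/p[2]+c["cx"],c["fy"]*p[1]/p[2]+c["cy"]]
E
python3 - <<'E'
from h import *
np.set_printoptions(precision=3,suppress=True)
for n in("top","side"):
    c=snap(n,n+"0.png"); R=np.array(c["R"]);print(n,c["fx"],c["cx"],c["cy"],R.tolist(),-R.T@np.array(c["t"]))
    for q in("carrier","work_rack","casserole","crucible_pot","dropper_bottle","small_beaker"):
        for r in arm.trace(n,q)[:2]:
            ys,xs=np.nonzero(r["region"]);print(q,round(r["score"],2),np.round(r["pixel"],1),len(xs),xs.min(),xs.max(),ys.min(),ys.max())
s=arm.get_state();print(s["eef_rot"],s["tool_pos"],s["t"])
E
```

```text
top 367.10240403229477 323.0137764338369 202.05453140812585 [[0.028897435938954837, -0.9995815130649677, -0.0013179282619473446], [-0.9798364881917351, -0.028065794697241297, -0.19782003835835252], [0.1977002645527865, 0.007007846085777182, -0.9802374689272982]] [ 0.352 -0.01   0.885]
carrier 0.97 [332.3 177.7] 2181 260 408 158 196
work_rack 0.88 [328.5 241.1] 3896 258 395 226 258
casserole 0.94 [289.1 174.2] 364 277 298 160 194
crucible_pot 0.72 [321.4 183.2] 143 308 328 172 185
crucible_pot 0.46 [320.  171.6] 257 309 326 163 180
dropper_bottle 0.47 [350.1 175. ] 201 344 358 168 184
dropper_bottle 0.46 [288.7 173.9] 424 277 299 160 194
small_beaker 0.66 [384.  172.8] 339 374 394 165 186
small_beaker 0.23 [348.  184.4] 72 340 359 176 188
side 471.452732670242 324.0941489193997 201.56697385579974 [[-0.9643723466904942, -0.2644679620912649, -0.006532531359427218], [-0.17576195312610646, 0.6589738903930943, -0.7313420182195787], [0.19772130075428135, -0.7041378478731869, -0.6819796026425947]] [0.36  0.597 0.645]
carrier 0.88 [287.3 253.3] 1893 247 338 148 278
carrier 0.31 [282.  248.9] 197 261 291 236 253
work_rack 0.72 [374.  235.4] 4639 339 408 165 294
work_rack 0.21 [316.5 152.8] 614 305 326 136 169
casserole 0.66 [278.7 231.3] 800 261 311 218 248
crucible_pot 0.82 [289.3 205.4] 433 278 299 193 217
dropper_bottle 0.74 [308.  177.1] 547 295 314 152 192
small_beaker 0.79 [316.9 150.4] 557 306 326 135 168
[[ 0.933  0.36   0.   ]
 [ 0.36  -0.933 -0.   ]
 [-0.     0.    -1.   ]] [ 0.207 -0.537  0.253] 0.7
```

View pics/top0.png

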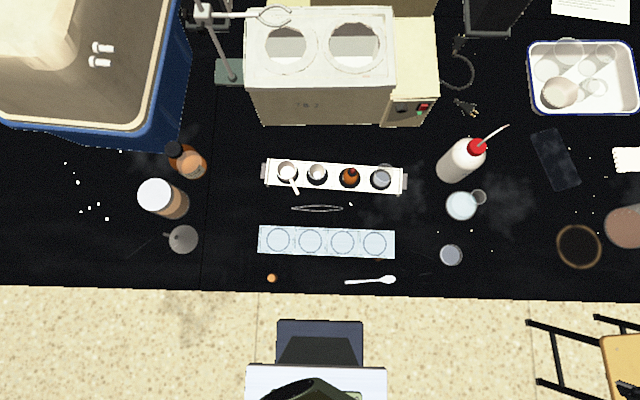

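View pics/side0.png

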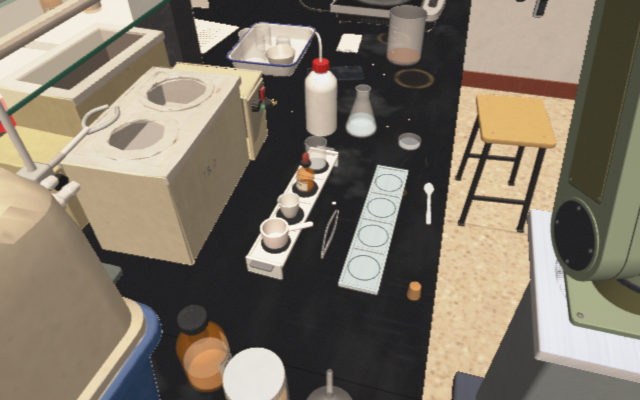

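Run:
```python
from h import *
np.set_printoptions(precision=4,suppress=True)
c=snap("top","top1.png",(240,140,420,275),4.4)
for q in("carrier","work_rack"):
    r=arm.trace("top",q)[0]["region"].astype(np.uint8)
    k=cv2.findContours(r,0,2)[0];k=max(k,key=cv2.contourArea).reshape(-1,2)
    P=np.array([toplane(c,p,0.03)[:2] for p in k],np.float32)
    (m,sz,a)=cv2.minAreaRect(P);print(q,m,sz,a)
s=snap("side","side1.png",(235,120,425,305),4.2*.75)
for n,cc in (("top",c),("side",s)):
    for q,z in (("pad_casserole",.033),("pad_crucible_pot",.033),("pad_dropper_bottle",.033),("pad_small_beaker",.033),("casserole",.06),("crucible_pot",.06),("dropper_bottle",.07),("small_beaker",.07)):
        for r in arm.trace(n,q)[:1]: print(n,q,round(r["score"],2),r["region"].sum(),np.round(r["pixel"],1),toplane(cc,r["pixel"],z)[:2])
for p in [(248,95),(258,125),(380,125),(392,100)]: print(p,toplane(c,p,0.0),toplane(c,p,0.2))
```

```text
carrier (0.5857428908348083, -0.06680002808570862) (0.276570588350296, 0.0680900439620018) 86.30227661132812
work_rack (0.4301871359348297, -0.013120681047439575) (0.31777817010879517, 0.06832559406757355) 89.2127456665039
top pad_crucible_pot 0.63 175 [320.3 181.3] [0.5745 0.0037]
top pad_dropper_bottle 0.48 141 [347.5 186.1] [ 0.5645 -0.0616]
top pad_small_beaker 0.57 105 [374.4 186.2] [ 0.5661 -0.1258]
top casserole 0.76 419 [291.1 174.7] [0.5813 0.0718]
top crucible_pot 0.67 232 [317.1 169.9] [0.5946 0.0116]
top small_beaker 0.82 386 [380.4 173.7] [ 0.5868 -0.1346]
side pad_casserole 0.51 200 [279.2 246.3] [0.5827 0.094 ]
side pad_crucible_pot 0.81 228 [293.6 217. ] [0.5809 0.0192]
side pad_dropper_bottle 0.68 134 [305.4 192.1] [ 0.58   -0.0521]
side pad_small_beaker 0.55 61 [320.3 168.6] [ 0.5715 -0.1294]
side casserole 0.88 897 [276.8 228.4] [0.5904 0.0785]
side crucible_pot 0.8 426 [288.9 205.2] [0.5887 0.0181]
side dropper_bottle 0.29 197 [301.  190.8] [ 0.5755 -0.0142]
side small_beaker 0.6 603 [318.6 155.8] [ 0.573  -0.1236]
(248, 95) [0.8104 0.2003 0.    ] [0.7069 0.1528 0.2   ]
(258, 125) [0.7277 0.1689 0.    ] [0.6428 0.1284 0.2   ]
(380, 125) [ 0.7366 -0.1445  0.    ] [ 0.6497 -0.1142  0.2   ]
(392, 100) [ 0.8069 -0.1758  0.    ] [ 0.7042 -0.1384  0.2   ]
```

View pics/top1.png

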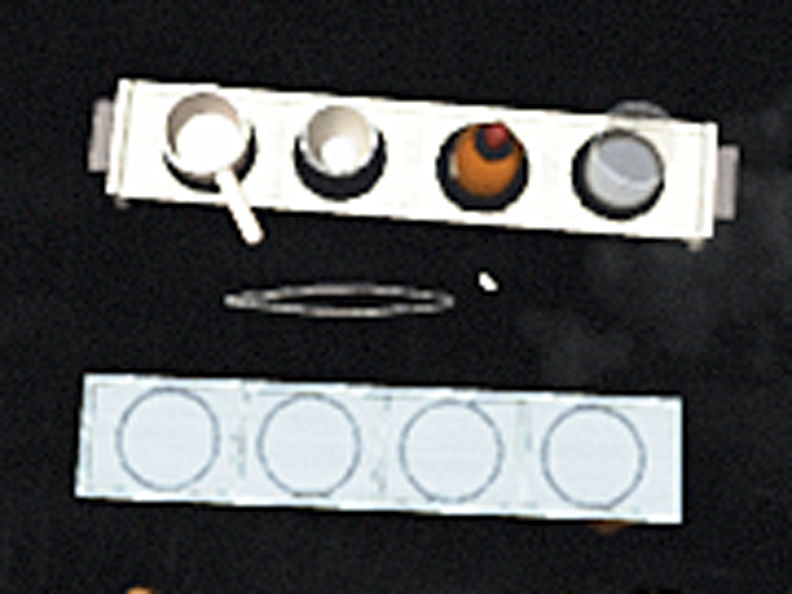

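View pics/side1.png

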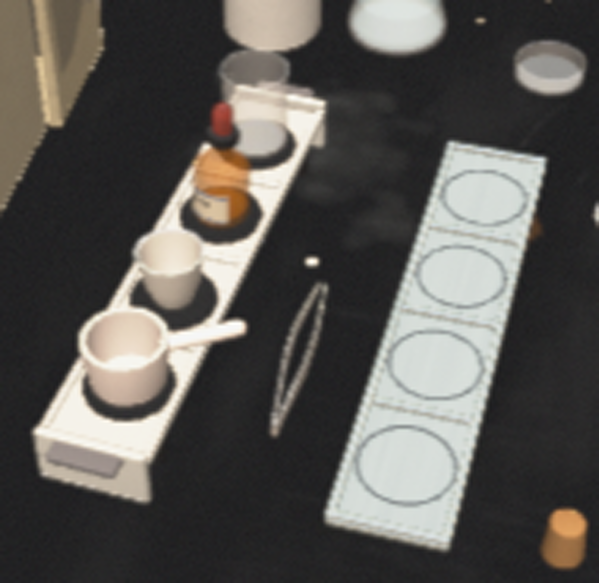

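```bash
cat >> h.py <<'E'
from scipy.optimize import least_squares
def T(p): return (240+(p[0]+.5)/4.4-.5,140+(p[1]+.5)/4.4-.5)
def S(p): return (235+(p[0]+.5)/3.15-.5,120+(p[1]+.5)/3.15-.5)
def pose(obs,g=(.5,0,0)):  # obs: (cam,pixel,local xyz)
    def f(v):
        C,s=np.cos(v[2]),np.sin(v[2])
        return np.concatenate([np.array(proj(c,(v[0]+C*l[0]-s*l[1],v[1]+s*l[0]+C*l[1],l[2])))-px for c,px,l in obs])
    r=least_squares(f,g,loss="soft_l1");return r.x,f(r.x).reshape(-1,2)
E
python3 - <<'E'
from h import *
np.set_printoptions(precision=4,suppress=True)
c=snap("top");s=snap("side");Y=[.1125,.0375,-.0375,-.1125]
rk=[(c,T(p),(0,y,.03)) for p,y in zip([(168,439),(309,445),(451,452),(593,457)],Y)]
rs=[(s,S(p),(0,y,.03)) for p,y in zip([(407,465),(436,364),(461,276),(485,197)],Y)]
for o in (rk,rs,rk+rs): v,r=pose(o);print("rack",v);
print(r.round(1).tolist())
ck=[(c,T(p),l) for p,l in [((120,80),(.032,.164,.036)),((716,122),(.032,-.164,.036)),((712,240),(-.032,-.164,.036)),((108,195),(-.032,.164,.036))]]
cs=[(s,S(p),(0,y,.033)) for p,y in zip([(130,378),(175,295),(222,214)],Y)]
for o in (ck,cs,ck+cs): v,r=pose(o);print("carrier",v);
print(r.round(1).tolist())
R=lambda a:np.array([[np.cos(a),-np.sin(a)],[np.sin(a),np.cos(a)]])
for y in Y: print("seat",v[:2]+R(v[2])@[0,y])
for n,p,q,z in [("cass",(209,135),(126,344),.069),("cruc",(339,138),(168,253),.069),("beak",(625,163),(255,72),.091),("handle tip",(255,237),(240,327),.061),("bulb top",(494,132),(223,108),.118)]:
    print(n,toplane(c,T(p),z)[:2],toplane(s,S(q),z)[:2])
E
```

```text
rack [ 0.4312 -0.0138 -0.0142]
rack [ 0.4308 -0.0137 -0.014 ]
rack [ 0.4309 -0.0138 -0.0139]
[[-0.1, 0.1], [0.0, 0.2], [-0.0, -0.1], [-0.0, 0.2], [-0.1, -0.2], [-0.1, 0.1], [0.1, -0.1], [-0.2, 0.0]]
carrier [ 0.5884 -0.0275 -0.0463]
carrier [ 0.5871 -0.0282 -0.0537]
carrier [ 0.5878 -0.0277 -0.0466]
[[-0.0, 0.5], [0.2, 0.7], [0.3, -0.2], [-0.1, -0.1], [-0.6, 1.6], [0.5, -0.6], [-0.8, -0.3]]
seat [0.5931 0.0846]
seat [0.5896 0.0097]
seat [ 0.5861 -0.0652]
seat [ 0.5826 -0.1401]
cass [0.5891 0.0806] [0.59   0.0885]
cruc [0.5894 0.0123] [0.5911 0.0144]
beak [ 0.574  -0.1342] [ 0.5828 -0.1375]
handle tip [0.5367 0.0547] [0.537 0.053]
bulb top [ 0.5804 -0.0654] [ 0.5801 -0.0627]
```

```bash
cat >> h.py <<'E'
def go(x,y,z,th,p=None,R=None):
    s=arm.get_state();p=np.array(s["tool_pos"]) if p is None else p;R=np.array(s["eef_rot"]) if R is None else R
    d=R.T@(np.array([x,y,z])-p);a=np.arctan2(R[1,0],R[0,0])
    t=-(th-a);t=(t+np.pi)%(2*np.pi)-np.pi
    print("dx %.4f dy %.4f dz %.4f turn %.4f"%(*d,t), "from",p.round(4),"th",round(a,4),"gap",round(s["finger_gap"],4),"F",np.round(s["contact_force"],1),"t",s["t"])
E
python3 -c "
from h import *
go(.590,.0845,.16,.5)"
```

```text
dx 0.5809 dy -0.4417 dz 0.0933 turn -0.1322 from [ 0.2068 -0.5366  0.2534] th 0.3678 gap 0.0856 F [0.2 0.7 0.1] t 1.8
```

send_rows --increments '[{"dx": 0.02, "dy": -0.015, "dz": 0.003, "turn": -0.13, "gripper": -0.4}, {"dx": 0.06, "dy": -0.045, "dz": 0.01, "turn": -0.13, "gripper": -0.4}, {"dx": 0.581, "dy": -0.442, "dz": 0.093, "turn": -0.132, "gripper": -0.4}, {"dx": 0.581, "dy": -0.442, "dz": 0.093, "turn": -0.132, "gripper": -0.4}, {"dx": 0.581, "dy": -0.442, "dz": 0.093, "turn": -0.132, "gripper": -0.4}, {"dx": 0.581, "dy": -0.442, "dz": 0.093, "turn": -0.132, "gripper": -0.4}, {"dx": 0.581, "dy": -0.442, "dz": 0.093, "turn": -0.132, "gripper": -0.4}, {"dx": 0.581, "dy": -0.442, "dz": 0.093, "turn": -0.132, "gripper": -0.4}, {"dx": 0.581, "dy": -0.442, "dz": 0.093, "turn": -0.132, "gripper": -0.4}, {"dx": 0.581, "dy": -0.442, "dz": 0.093, "turn": -0.132, "gripper": -0.4}, {"dx": 0.581, "dy": -0.442, "dz": 0.093, "turn": -0.132, "gripper": -0.4}, {"dx": 0.581, "dy": -0.442, "dz": 0.093, "turn": -0.132, "gripper": -0.4}, {"dx": 0.581, "dy": -0.442, "dz": 0.093, "turn": -0.132, "gripper": -0.4}, {"dx": 0.581, "dy": -0.442, "dz": 0.093, "turn": -0.132, "gripper": -0.4}, {"dx": 0.581, "dy": -0.442, "dz": 0.093, "turn": -0.132, "gripper": -0.4}, {"dx": 0.581, "dy": -0.442, "dz": 0.093, "turn": -0.132, "gripper": -0.4}, {"dx": 0.581, "dy": -0.442, "dz": 0.093, "turn": -0.132, "gripper": -0.4}]' --newtons 30

```text
t: 3.92
tool_pos: [0.5897, 0.0838, 0.1607]
eef_rot: [[0.878, 0.478, 0.0], [0.478, -0.878, -0.0], [0.0, 0.0, -1.0]]
contact_force: [0.3, -0.2, 0.4]
finger_gap: 0.0599
```

```bash
python3 -c "
from h import *
go(.590,.0845,.060,.5)
snap('side','side2.png',(235,100,425,285),3.15)"
```

```text
dx 0.0005 dy -0.0005 dz 0.1007 turn -0.0016 from [0.5897 0.0838 0.1607] th 0.4984 gap 0.0599 F [ 0.3 -0.2  0.4] t 3.925
```

View pics/side2.png

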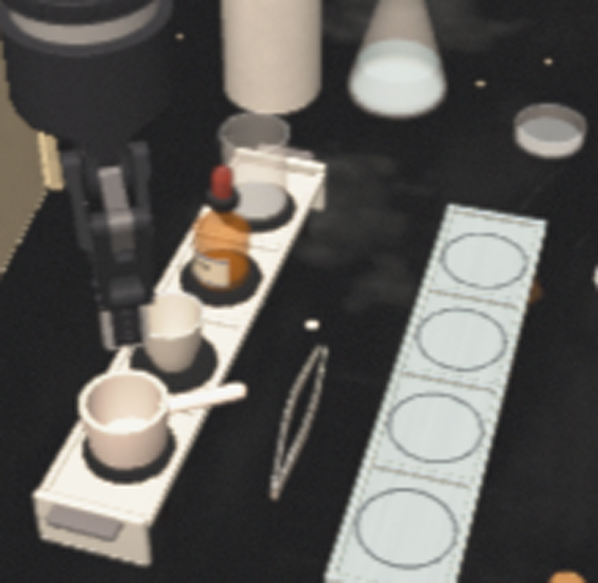

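The gripper hangs above the casserole (rim at crop 126,405), jaws square to the handle. I descend.

send_rows --increments '[{"dx": 0.0005, "dy": -0.0005, "dz": 0.03, "turn": 0, "gripper": -0.4}, {"dx": 0.0005, "dy": -0.0005, "dz": 0.06, "turn": 0, "gripper": -0.4}, {"dx": 0.0005, "dy": -0.0005, "dz": 0.08, "turn": 0, "gripper": -0.4}, {"dx": 0.0005, "dy": -0.0005, "dz": 0.095, "turn": 0, "gripper": -0.4}, {"dx": 0.0005, "dy": -0.0005, "dz": 0.1, "turn": 0, "gripper": -0.4}, {"dx": 0.0005, "dy": -0.0005, "dz": 0.1, "turn": 0, "gripper": -0.4}]'

```text
t: 4.72
tool_pos: [0.5904, 0.0854, 0.0605]
eef_rot: [[0.878, 0.479, 0.0], [0.479, -0.878, -0.0], [0.0, 0.0, -1.0]]
contact_force: [-0.5, 0.2, 0.7]
finger_gap: 0.0599
```

send_rows --increments '[{"gripper": -0.1}, {"gripper": 0.1}, {"gripper": 0.3}, {"gripper": 0.3}, {"gripper": 0.3}]' --newtons 25

```text
schema error: expected keys dx, dy, dz, turn, gripper
```

```bash
python3 -c "
from h import *
go(.4293,-.1263,.16,-.014)
snap('side','side3.png',(235,100,425,285),3.15)"
```

```text
dx -0.2428 dy 0.1086 dz -0.0996 turn 0.5137 from [0.5904 0.0854 0.0605] th 0.4997 gap 0.0599 F [-0.5  0.2  0.7] t 4.725
```

View pics/side3.png

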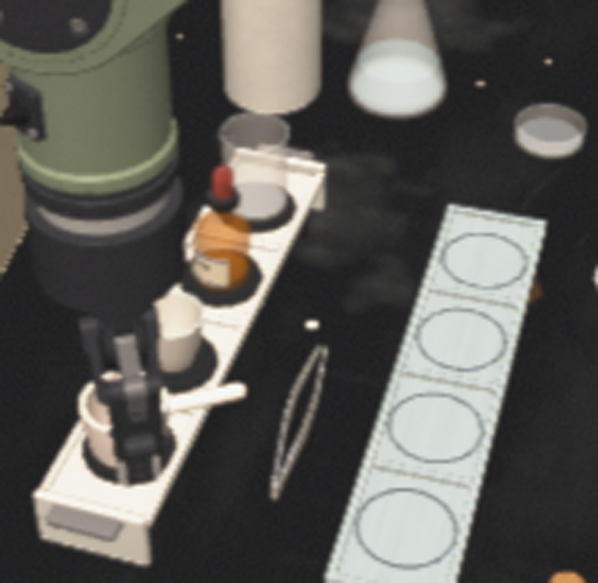

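The fingers straddle the cup (finger at crop 135,460), crucible clear. Now close.

send_rows --increments '[{"dx": 0, "dy": 0, "dz": 0, "turn": 0, "gripper": -0.1}, {"dx": 0, "dy": 0, "dz": 0, "turn": 0, "gripper": 0.1}, {"dx": 0, "dy": 0, "dz": 0, "turn": 0, "gripper": 0.3}, {"dx": 0, "dy": 0, "dz": 0, "turn": 0, "gripper": 0.3}, {"dx": 0, "dy": 0, "dz": 0, "turn": 0, "gripper": 0.3}]' --newtons 25

```text
t: 5.4
tool_pos: [0.5909, 0.0855, 0.0615]
eef_rot: [[0.878, 0.479, 0.002], [0.479, -0.878, 0.0], [0.002, 0.001, -1.0]]
contact_force: [-0.5, 0.1, 5.6]
finger_gap: 0.0475
```

send_rows --increments '[{"dx": 0, "dy": 0, "dz": -0.005, "turn": 0, "gripper": 0.3}, {"dx": 0, "dy": 0, "dz": -0.015, "turn": 0, "gripper": 0.3}, {"dx": 0, "dy": 0, "dz": -0.035, "turn": 0, "gripper": 0.3}, {"dx": 0, "dy": 0, "dz": -0.06, "turn": 0, "gripper": 0.3}, {"dx": 0, "dy": 0, "dz": -0.085, "turn": 0, "gripper": 0.3}, {"dx": 0, "dy": 0, "dz": -0.1, "turn": 0, "gripper": 0.3}, {"dx": 0, "dy": 0, "dz": -0.1, "turn": 0, "gripper": 0.3}]'

```text
t: 6.28
tool_pos: [0.5907, 0.0855, 0.1614]
eef_rot: [[0.878, 0.479, 0.002], [0.479, -0.878, 0.0], [0.002, 0.001, -1.0]]
contact_force: [0.3, 0.3, -1.7]
finger_gap: 0.0473
```

```bash
python3 -c "
from h import *
go(.4293,-.1263,.16,-.014)
s=snap('side','side4.png',(215,80,405,265),3.15)
r=arm.trace('side','casserole');print([(q['score'],q['pixel']) for q in r])"
```

```text
dx -0.2432 dy 0.1086 dz 0.0010 turn 0.5138 from [0.5907 0.0855 0.1614] th 0.4998 gap 0.0473 F [ 0.3  0.3 -1.7] t 6.275
[(0.64, [263.8, 187.0])]
```

View pics/side4.png

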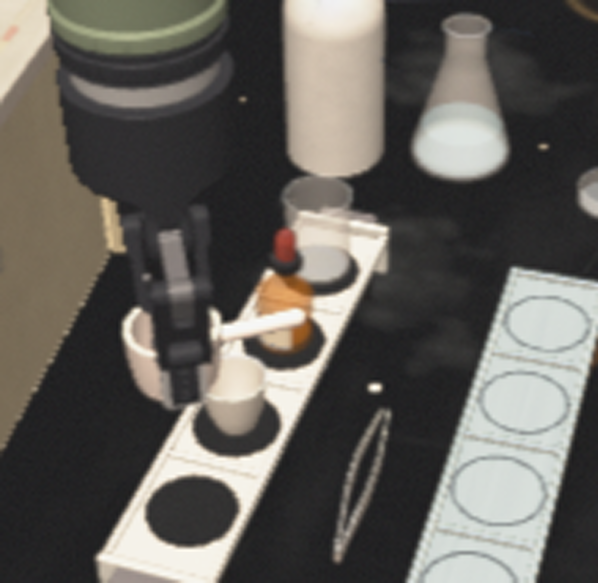

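```bash
python3 -c "
from h import *
s=snap('side');c=snap('top')
S2=lambda p:(215+(p[0]+.5)/3.15-.5,80+(p[1]+.5)/3.15-.5)
print('pad',toplane(s,S2((192,511)),.033))
for n in((172,335),(170,337)): print('rim',toplane(s,S2(n),.169),toplane(s,S2((302,318)),.162))
r=arm.trace('top','pad_casserole');print([(q['score'],q['pixel'],toplane(c,q['pixel'],.033)[:2]) for q in r])
"
```

```text
pad [0.59214918 0.08589942 0.033     ]
rim [0.58894493 0.09289783 0.169     ] [0.53377389 0.05651117 0.162     ]
rim [0.58937407 0.0945449  0.169     ] [0.53377389 0.05651117 0.162     ]
[]
```

send_rows --increments '[{"dx": -0.01, "dy": 0.004, "dz": 0, "turn": 0.02, "gripper": 0.3}, {"dx": -0.03, "dy": 0.013, "dz": 0, "turn": 0.06, "gripper": 0.3}, {"dx": -0.06, "dy": 0.027, "dz": 0, "turn": 0.13, "gripper": 0.3}, {"dx": -0.095, "dy": 0.042, "dz": 0, "turn": 0.2, "gripper": 0.3}, {"dx": -0.13, "dy": 0.058, "dz": 0, "turn": 0.28, "gripper": 0.3}, {"dx": -0.165, "dy": 0.074, "dz": 0, "turn": 0.35, "gripper": 0.3}, {"dx": -0.2, "dy": 0.089, "dz": 0, "turn": 0.42, "gripper": 0.3}, {"dx": -0.225, "dy": 0.1, "dz": 0, "turn": 0.48, "gripper": 0.3}, {"dx": -0.238, "dy": 0.106, "dz": 0, "turn": 0.51, "gripper": 0.3}, {"dx": -0.243, "dy": 0.1085, "dz": 0.001, "turn": 0.514, "gripper": 0.3}, {"dx": -0.243, "dy": 0.1085, "dz": 0.001, "turn": 0.514, "gripper": 0.3}]'

```text
t: 7.9
tool_pos: [0.4289, -0.1262, 0.1593]
eef_rot: [[1.0, -0.014, 0.0], [-0.014, -1.0, 0.0], [0.0, -0.0, -1.0]]
contact_force: [0.5, -0.3, -1.6]
finger_gap: 0.0475
```

```bash
python3 -c "
from h import *
go(.4293,-.1263,.0610,-.014)
c=snap('top','top5.png',(330,180,420,280),6)
s=snap('side','side5.png',(320,80,440,180),6)
a=cv2.imread('pics/top5.png');b=cv2.imread('pics/side5.png');b=b[:,:];a=cv2.resize(a,(0,0),fx=.74,fy=.74);b=cv2.resize(b,(0,0),fx=.54,fy=.54)
h=max(a.shape[0],b.shape[0]);o=np.zeros((h,a.shape[1]+b.shape[1],3),np.uint8);o[:a.shape[0],:a.shape[1]]=a;o[:b.shape[0],a.shape[1]:]=b;cv2.imwrite('pics/both5.png',o)"
```

```text
dx 0.0003 dy 0.0001 dz 0.0983 turn -0.0004 from [ 0.4289 -0.1262  0.1593] th -0.0144 gap 0.0475 F [ 0.5 -0.3 -1.6] t 7.9
```

View pics/both5.png

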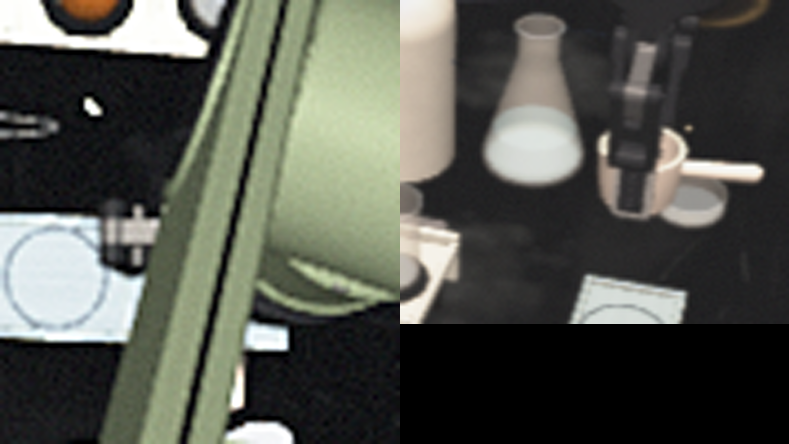

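Held upright with the handle pointing to the robot (tip at about 760,172 in the right half). Lower it.

send_rows --increments '[{"dx": 0.0003, "dy": 0, "dz": 0.01, "turn": 0, "gripper": 0.3}, {"dx": 0.0003, "dy": 0, "dz": 0.035, "turn": 0, "gripper": 0.3}, {"dx": 0.0003, "dy": 0, "dz": 0.06, "turn": 0, "gripper": 0.3}, {"dx": 0.0003, "dy": 0, "dz": 0.08, "turn": 0, "gripper": 0.3}, {"dx": 0.0003, "dy": 0, "dz": 0.092, "turn": 0, "gripper": 0.3}, {"dx": 0.0003, "dy": 0, "dz": 0.097, "turn": 0, "gripper": 0.3}, {"dx": 0.0003, "dy": 0, "dz": 0.0985, "turn": 0, "gripper": 0.3}, {"dx": 0.0003, "dy": 0, "dz": 0.0995, "turn": 0, "gripper": 0.3}, {"dx": 0.0003, "dy": 0, "dz": 0.1, "turn": 0, "gripper": 0.3}]'

```text
t: 9.12
tool_pos: [0.4295, -0.1263, 0.0597]
eef_rot: [[1.0, -0.014, 0.001], [-0.014, -1.0, -0.0], [0.001, 0.0, -1.0]]
contact_force: [0.5, 0.4, -0.3]
finger_gap: 0.0474
```

send_rows --increments '[{"dx": 0, "dy": 0, "dz": 0.0005, "turn": 0, "gripper": 0.3}, {"dx": 0, "dy": 0, "dz": 0.001, "turn": 0, "gripper": 0.3}, {"dx": 0, "dy": 0, "dz": 0.001, "turn": 0, "gripper": 0.3}]'

```text
t: 9.5
tool_pos: [0.4293, -0.1263, 0.0585]
eef_rot: [[1.0, -0.014, 0.0], [-0.014, -1.0, -0.0], [0.0, 0.0, -1.0]]
contact_force: [-1.1, 0.0, 1.3]
finger_gap: 0.047
```

send_rows --increments '[{"dx": 0, "dy": 0, "dz": 0, "turn": 0, "gripper": -0.15}, {"dx": 0, "dy": 0, "dz": 0, "turn": 0, "gripper": -0.3}, {"dx": 0, "dy": 0, "dz": 0, "turn": 0, "gripper": -0.45}, {"dx": 0, "dy": 0, "dz": 0, "turn": 0, "gripper": -0.45}, {"dx": 0, "dy": 0, "dz": -0.01, "turn": 0, "gripper": -0.45}, {"dx": 0, "dy": 0, "dz": -0.04, "turn": 0, "gripper": -0.45}, {"dx": 0, "dy": 0, "dz": -0.09, "turn": 0, "gripper": -0.45}, {"dx": 0, "dy": 0, "dz": -0.12, "turn": 0, "gripper": -0.45}]'

```text
t: 10.5
tool_pos: [0.4299, -0.1264, 0.1812]
eef_rot: [[1.0, -0.014, 0.004], [-0.014, -1.0, -0.001], [0.004, 0.001, -1.0]]
contact_force: [0.1, -0.2, -0.8]
finger_gap: 0.0618
```

```bash
python3 -c "
from h import *
go(.590,.0106,.16,1.5708)
"
```

```text
dx 0.1581 dy -0.1393 dz 0.0216 turn -1.5850 from [ 0.4299 -0.1264  0.1812] th -0.0142 gap 0.0618 F [ 0.1 -0.2 -0.8] t 10.5
```

send_rows --increments '[{"dx": 0.02, "dy": -0.018, "dz": 0, "turn": -0.1, "gripper": -0.45}, {"dx": 0.05, "dy": -0.045, "dz": 0, "turn": -0.28, "gripper": -0.45}, {"dx": 0.09, "dy": -0.08, "dz": 0.01, "turn": -0.46, "gripper": -0.45}, {"dx": 0.12, "dy": -0.11, "dz": 0.02, "turn": -0.64, "gripper": -0.45}, {"dx": 0.145, "dy": -0.13, "dz": 0.0216, "turn": -0.82, "gripper": -0.45}, {"dx": 0.158, "dy": -0.14, "dz": 0.0216, "turn": -1.0, "gripper": -0.45}, {"dx": 0.158, "dy": -0.14, "dz": 0.0216, "turn": -1.18, "gripper": -0.45}, {"dx": 0.158, "dy": -0.14, "dz": 0.0216, "turn": -1.36, "gripper": -0.45}, {"dx": 0.158, "dy": -0.14, "dz": 0.0216, "turn": -1.5, "gripper": -0.45}, {"dx": 0.158, "dy": -0.14, "dz": 0.0216, "turn": -1.571, "gripper": -0.45}, {"dx": 0.158, "dy": -0.14, "dz": 0.0216, "turn": -1.571, "gripper": -0.45}, {"dx": 0.158, "dy": -0.14, "dz": 0.0216, "turn": -1.571, "gripper": -0.45}]'

```text
t: 12.0
tool_pos: [0.5891, 0.0115, 0.157]
eef_rot: [[0.015, 1.0, 0.0], [1.0, -0.015, -0.0], [-0.0, 0.0, -1.0]]
contact_force: [0.2, -0.0, -0.2]
finger_gap: 0.0619
```

```bash
python3 -c "
from h import *
go(.590,.0115,.063,1.557)
c=snap('top','c.png',(330,210,420,280),4)
s=snap('side','d.png',(240,120,420,270),2.4)
a=cv2.imread('pics/c.png');b=cv2.imread('pics/d.png')
o=np.zeros((360,360+432,3),np.uint8);o[:280,:360]=a;o[:360,360:]=b;cv2.imwrite('pics/both6.png',o)
print([(q['score'],q['pixel']) for n in('top','side') for q in arm.trace(n,'casserole')])"
```

```text
dx 0.0000 dy 0.0008 dz 0.0940 turn -0.0012 from [0.5891 0.0115 0.157 ] th 1.5558 gap 0.0619 F [ 0.2 -0.  -0.2] t 12.0
[(0.58, [376.2, 245.3]), (0.94, [392.4, 174.0])]
```

View pics/both6.png

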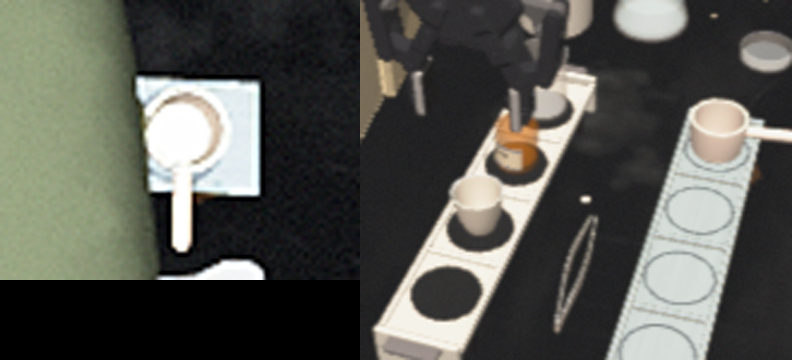

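Casserole stands in the right seat, handle straight to the front (tip 182,247 in the left crop). Now the crucible.

send_rows --increments '[{"dx": 0, "dy": 0.001, "dz": 0.03, "turn": 0, "gripper": -0.4}, {"dx": 0, "dy": 0.001, "dz": 0.06, "turn": 0, "gripper": -0.4}, {"dx": 0, "dy": 0.001, "dz": 0.08, "turn": 0, "gripper": -0.4}, {"dx": 0, "dy": 0.001, "dz": 0.09, "turn": 0, "gripper": -0.4}, {"dx": 0, "dy": 0.001, "dz": 0.094, "turn": 0, "gripper": -0.4}, {"dx": 0, "dy": 0.001, "dz": 0.094, "turn": 0, "gripper": -0.4}, {"dx": 0, "dy": 0.001, "dz": 0.094, "turn": 0, "gripper": -0.1}, {"dx": 0, "dy": 0.001, "dz": 0.094, "turn": 0, "gripper": 0.1}, {"dx": 0, "dy": 0.001, "dz": 0.094, "turn": 0, "gripper": 0.3}, {"dx": 0, "dy": 0.001, "dz": 0.094, "turn": 0, "gripper": 0.3}, {"dx": 0, "dy": 0.001, "dz": 0.094, "turn": 0, "gripper": 0.3}]' --newtons 22

```text
t: 13.58
tool_pos: [0.5906, 0.0115, 0.0636]
eef_rot: [[0.014, 1.0, 0.001], [1.0, -0.014, -0.0], [-0.0, 0.001, -1.0]]
contact_force: [-1.1, -0.7, 6.1]
finger_gap: 0.0374
```

send_rows --increments '[{"dx": 0, "dy": 0, "dz": -0.005, "turn": 0, "gripper": 0.3}, {"dx": 0, "dy": 0, "dz": -0.015, "turn": 0, "gripper": 0.3}, {"dx": 0, "dy": 0, "dz": -0.035, "turn": 0, "gripper": 0.3}, {"dx": 0, "dy": 0, "dz": -0.06, "turn": 0, "gripper": 0.3}, {"dx": 0, "dy": 0, "dz": -0.085, "turn": 0, "gripper": 0.3}, {"dx": 0, "dy": 0, "dz": -0.097, "turn": 0, "gripper": 0.3}, {"dx": 0, "dy": 0, "dz": -0.097, "turn": 0, "gripper": 0.3}]'

```text
t: 14.45
tool_pos: [0.5905, 0.0115, 0.1604]
eef_rot: [[0.014, 1.0, 0.002], [1.0, -0.014, -0.0], [-0.0, 0.002, -1.0]]
contact_force: [-0.1, 0.4, -0.4]
finger_gap: 0.0375
```

```bash
python3 -c "
from h import *
go(.4304,-.0513,.16,1.557)
s=snap('side','side7.png',(220,90,430,260),3.5)"
```

```text
dx -0.0650 dy -0.1592 dz 0.0002 turn -0.0002 from [0.5905 0.0115 0.1604] th 1.5568 gap 0.0375 F [-0.1  0.4 -0.4] t 14.45
```

View pics/side7.png

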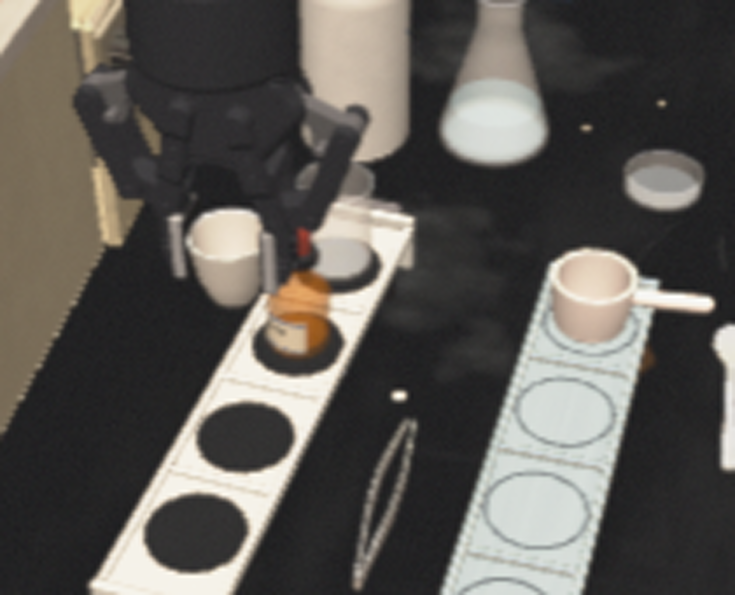

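Crucible held upright (crop 229,250); pads of the emptied seats at (245,437) and (196,532).

send_rows --increments '[{"dx": -0.004, "dy": -0.01, "dz": 0, "turn": 0, "gripper": 0.3}, {"dx": -0.012, "dy": -0.03, "dz": 0, "turn": 0, "gripper": 0.3}, {"dx": -0.026, "dy": -0.065, "dz": 0, "turn": 0, "gripper": 0.3}, {"dx": -0.042, "dy": -0.102, "dz": 0, "turn": 0, "gripper": 0.3}, {"dx": -0.056, "dy": -0.137, "dz": 0, "turn": 0, "gripper": 0.3}, {"dx": -0.063, "dy": -0.154, "dz": 0, "turn": 0, "gripper": 0.3}, {"dx": -0.065, "dy": -0.159, "dz": 0, "turn": 0, "gripper": 0.3}, {"dx": -0.065, "dy": -0.159, "dz": 0.02, "turn": 0, "gripper": 0.3}, {"dx": -0.065, "dy": -0.159, "dz": 0.05, "turn": 0, "gripper": 0.3}, {"dx": -0.065, "dy": -0.159, "dz": 0.075, "turn": 0, "gripper": 0.3}, {"dx": -0.065, "dy": -0.159, "dz": 0.09, "turn": 0, "gripper": 0.3}, {"dx": -0.065, "dy": -0.159, "dz": 0.096, "turn": 0, "gripper": 0.3}, {"dx": -0.065, "dy": -0.159, "dz": 0.098, "turn": 0, "gripper": 0.3}, {"dx": -0.065, "dy": -0.159, "dz": 0.099, "turn": 0, "gripper": 0.3}, {"dx": -0.065, "dy": -0.159, "dz": 0.1, "turn": 0, "gripper": 0.3}, {"dx": -0.065, "dy": -0.159, "dz": 0.1, "turn": 0, "gripper": 0.3}]'

```text
t: 16.5
tool_pos: [0.4309, -0.0514, 0.0606]
eef_rot: [[0.014, 1.0, 0.002], [1.0, -0.014, -0.0], [-0.0, 0.002, -1.0]]
contact_force: [-0.7, -1.0, 4.8]
finger_gap: 0.0373
```

send_rows --increments '[{"dx": 0, "dy": 0, "dz": 0, "turn": 0, "gripper": 0}, {"dx": 0, "dy": 0, "dz": 0, "turn": 0, "gripper": -0.2}, {"dx": 0, "dy": 0, "dz": 0, "turn": 0, "gripper": -0.4}, {"dx": 0, "dy": 0, "dz": 0, "turn": 0, "gripper": -0.4}, {"dx": 0, "dy": 0, "dz": -0.01, "turn": 0, "gripper": -0.4}, {"dx": 0, "dy": 0, "dz": -0.04, "turn": 0, "gripper": -0.4}, {"dx": 0, "dy": 0, "dz": -0.09, "turn": 0, "gripper": -0.4}, {"dx": 0, "dy": 0, "dz": -0.13, "turn": 0, "gripper": -0.4}, {"dx": 0, "dy": 0, "dz": -0.15, "turn": 0, "gripper": -0.4}, {"dx": 0, "dy": 0, "dz": -0.15, "turn": 0, "gripper": -0.4}]'

```text
t: 17.75
tool_pos: [0.4311, -0.0514, 0.2116]
eef_rot: [[0.014, 1.0, 0.005], [1.0, -0.014, -0.001], [-0.001, 0.005, -1.0]]
contact_force: [0.5, -0.5, -0.3]
finger_gap: 0.0601
```

```bash
python3 -c "
from h import *
s=snap('side');c=snap('top')
S3=lambda p:(220+(p[0]+.5)/3.5-.5,90+(p[1]+.5)/3.5-.5)
for p in ((196,532),(245,437)): print(toplane(s,S3(p),.033)[:2])
for n,cc in(('side',s),('top',c)):
  for q,z in (('pad_crucible_pot',.033),('pad_casserole',.033),('dropper_bottle',.0705),('crucible_pot',.05)):
    for r in arm.trace(n,q)[:1]:
      m=cv2.moments(r['region'].astype(np.uint8),True);px=(m['m10']/m['m00'],m['m01']/m['m00']);print(n,q,round(r['score'],2),int(m['m00']),np.round(px),toplane(cc,px,z)[:2])
go(.5840,-.0645,.16,1.557)"
```

```text
[0.5922839  0.08535732]
[0.58999113 0.01485717]
side pad_crucible_pot 0.68 470 [290. 215.] [0.5889849  0.01484378]
side pad_casserole 0.71 547 [276. 242.] [0.59190751 0.0852714 ]
side dropper_bottle 0.67 565 [305. 175.] [ 0.58126095 -0.05885639]
side crucible_pot 0.86 443 [382. 198.] [ 0.43038471 -0.05536919]
top pad_crucible_pot 0.61 30 [309. 173.] [0.59470926 0.0311754 ]
top pad_casserole 0.54 350 [288. 174.] [0.59105613 0.08289378]
dx -0.0111 dy 0.1541 dz 0.0491 turn -0.0002 from [ 0.4302 -0.0512  0.2093] th 1.5568 gap 0.0599 F [ 0.5 -0.3  0.9] t 18.25
```

```bash
python3 -c "
from h import *
s=snap('side');c=snap('top','top8.png',(240,140,420,275),4.4)
S3=lambda p:(220+(p[0]+.5)/3.5-.5,90+(p[1]+.5)/3.5-.5)
print(toplane(s,S3((298,344)),.033)[:2],toplane(c,T((482,167)),.033)[:2],toplane(c,T((618,176)),.033)[:2],toplane(c,T((340,155)),.033)[:2])
cv2.imwrite('pics/s8.png',cv2.resize(s['frame'][100:280,240:440,::-1],None,fx=4,fy=3.3,interpolation=2)[:594])
"
```

```text
[ 0.58473274 -0.06355226] [ 0.58566972 -0.06522839] [ 0.58271313 -0.13937634] [0.59023667 0.01243699]
```

View pics/s8.png

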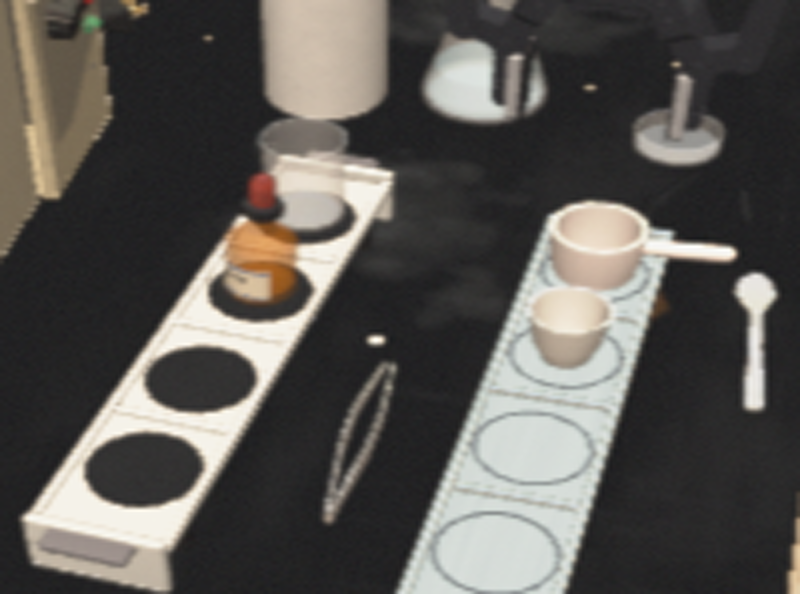

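Crucible (568,330) stands on its ring (566,355) beside the casserole; bottle next.

send_rows --increments '[{"dx": -0.001, "dy": 0.015, "dz": 0.002, "turn": 0, "gripper": -0.4}, {"dx": -0.004, "dy": 0.05, "dz": 0.01, "turn": 0, "gripper": -0.4}, {"dx": -0.008, "dy": 0.1, "dz": 0.02, "turn": 0, "gripper": -0.4}, {"dx": -0.01, "dy": 0.135, "dz": 0.03, "turn": 0, "gripper": -0.4}, {"dx": -0.011, "dy": 0.15, "dz": 0.035, "turn": 0, "gripper": -0.4}, {"dx": -0.011, "dy": 0.155, "dz": 0.04, "turn": 0, "gripper": -0.4}, {"dx": -0.011, "dy": 0.155, "dz": 0.04, "turn": 0, "gripper": -0.4}, {"dx": -0.011, "dy": 0.155, "dz": 0.04, "turn": 0, "gripper": -0.4}]'

```text
t: 19.35
tool_pos: [0.5843, -0.0644, 0.1702]
eef_rot: [[0.014, 1.0, 0.0], [1.0, -0.014, -0.0], [-0.0, 0.0, -1.0]]
contact_force: [-0.3, -0.4, -0.3]
finger_gap: 0.0599
```

```bash
python3 -c "
from h import *
go(.585,-.0643,.074,1.557)"
```

```text
dx 0.0001 dy 0.0007 dz 0.0962 turn -0.0002 from [ 0.5843 -0.0644  0.1702] th 1.5568 gap 0.0599 F [-0.3 -0.4 -0.3] t 19.35
```

send_rows --increments '[{"dx": 0, "dy": 0.0005, "dz": 0.01, "turn": 0, "gripper": -0.4}, {"dx": 0, "dy": 0.0005, "dz": 0.035, "turn": 0, "gripper": -0.4}, {"dx": 0, "dy": 0.0005, "dz": 0.06, "turn": 0, "gripper": -0.4}, {"dx": 0, "dy": 0.0005, "dz": 0.08, "turn": 0, "gripper": -0.4}, {"dx": 0, "dy": 0.0005, "dz": 0.092, "turn": 0, "gripper": -0.4}, {"dx": 0, "dy": 0.0005, "dz": 0.096, "turn": 0, "gripper": -0.4}, {"dx": 0, "dy": 0.0005, "dz": 0.096, "turn": 0, "gripper": -0.4}]'

```text
t: 20.23
tool_pos: [0.5858, -0.0645, 0.074]
eef_rot: [[0.014, 1.0, 0.001], [1.0, -0.014, -0.0], [-0.0, 0.001, -1.0]]
contact_force: [-0.1, 0.0, 0.2]
finger_gap: 0.0595
```

send_rows --increments '[{"dx": 0, "dy": 0, "dz": 0, "turn": 0, "gripper": -0.1}, {"dx": 0, "dy": 0, "dz": 0, "turn": 0, "gripper": 0.15}, {"dx": 0, "dy": 0, "dz": 0, "turn": 0, "gripper": 0.3}, {"dx": 0, "dy": 0, "dz": 0, "turn": 0, "gripper": 0.4}, {"dx": 0, "dy": 0, "dz": 0, "turn": 0, "gripper": 0.4}, {"dx": 0, "dy": 0, "dz": 0, "turn": 0, "gripper": 0.4}]' --newtons 25

```text
t: 20.98
tool_pos: [0.5859, -0.0645, 0.0743]
eef_rot: [[0.014, 1.0, 0.001], [1.0, -0.014, -0.0], [-0.0, 0.001, -1.0]]
contact_force: [-1.1, 0.0, 5.7]
finger_gap: 0.0348
```

send_rows --increments '[{"dx": 0, "dy": 0, "dz": -0.005, "turn": 0, "gripper": 0.4}, {"dx": 0, "dy": 0, "dz": -0.015, "turn": 0, "gripper": 0.4}, {"dx": 0, "dy": 0, "dz": -0.035, "turn": 0, "gripper": 0.4}, {"dx": 0, "dy": 0, "dz": -0.06, "turn": 0, "gripper": 0.4}, {"dx": 0, "dy": 0, "dz": -0.085, "turn": 0, "gripper": 0.4}, {"dx": 0, "dy": 0, "dz": -0.097, "turn": 0, "gripper": 0.4}, {"dx": 0, "dy": 0, "dz": -0.097, "turn": 0, "gripper": 0.4}]'

```text
t: 21.85
tool_pos: [0.5859, -0.0645, 0.1714]
eef_rot: [[0.014, 1.0, 0.002], [1.0, -0.014, -0.0], [-0.0, 0.002, -1.0]]
contact_force: [-0.1, -0.7, -0.2]
finger_gap: 0.0346
```

```bash
python3 -c "
from h import *
go(.4314,.0237,.17,1.557)
s=snap('side')
cv2.imwrite('pics/s9.png',cv2.resize(s['frame'][90:270,230:430,::-1],None,fx=4,fy=3.3,interpolation=2)[:594])
"
```

```text
dx 0.0860 dy -0.1557 dz 0.0011 turn -0.0002 from [ 0.5859 -0.0645  0.1714] th 1.5568 gap 0.0346 F [-0.1 -0.7 -0.2] t 21.85
```

View pics/s9.png

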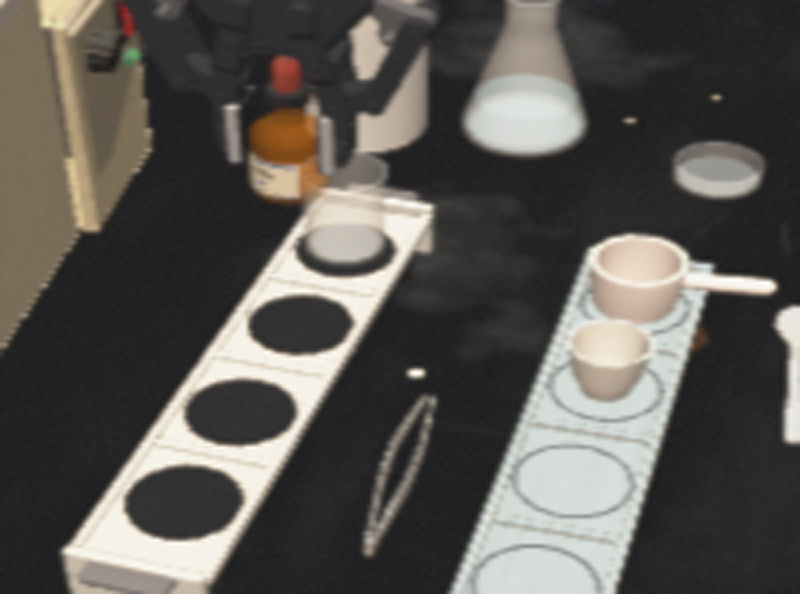

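Bottle hangs upright between the pads (285,140). Carry and place.

send_rows --increments '[{"dx": 0.005, "dy": -0.01, "dz": 0, "turn": 0, "gripper": 0.4}, {"dx": 0.017, "dy": -0.03, "dz": 0, "turn": 0, "gripper": 0.4}, {"dx": 0.034, "dy": -0.062, "dz": 0, "turn": 0, "gripper": 0.4}, {"dx": 0.053, "dy": -0.096, "dz": 0, "turn": 0, "gripper": 0.4}, {"dx": 0.071, "dy": -0.128, "dz": 0, "turn": 0, "gripper": 0.4}, {"dx": 0.081, "dy": -0.148, "dz": 0, "turn": 0, "gripper": 0.4}, {"dx": 0.086, "dy": -0.1555, "dz": 0, "turn": 0, "gripper": 0.4}, {"dx": 0.086, "dy": -0.1555, "dz": 0.01, "turn": 0, "gripper": 0.4}, {"dx": 0.086, "dy": -0.1555, "dz": 0.035, "turn": 0, "gripper": 0.4}, {"dx": 0.086, "dy": -0.1555, "dz": 0.065, "turn": 0, "gripper": 0.4}, {"dx": 0.086, "dy": -0.1555, "dz": 0.085, "turn": 0, "gripper": 0.4}, {"dx": 0.086, "dy": -0.1555, "dz": 0.095, "turn": 0, "gripper": 0.4}, {"dx": 0.086, "dy": -0.1555, "dz": 0.098, "turn": 0, "gripper": 0.4}, {"dx": 0.086, "dy": -0.1555, "dz": 0.0995, "turn": 0, "gripper": 0.4}, {"dx": 0.086, "dy": -0.1555, "dz": 0.1, "turn": 0, "gripper": 0.4}]'

```text
t: 23.78
tool_pos: [0.4319, 0.0237, 0.0713]
eef_rot: [[0.014, 1.0, 0.001], [1.0, -0.014, -0.0], [-0.0, 0.001, -1.0]]
contact_force: [-1.1, 0.6, 3.6]
finger_gap: 0.0346
```

send_rows --increments '[{"dx": 0, "dy": 0, "dz": 0, "turn": 0, "gripper": 0}, {"dx": 0, "dy": 0, "dz": 0, "turn": 0, "gripper": -0.2}, {"dx": 0, "dy": 0, "dz": 0, "turn": 0, "gripper": -0.45}, {"dx": 0, "dy": 0, "dz": 0, "turn": 0, "gripper": -0.45}, {"dx": 0, "dy": 0, "dz": -0.01, "turn": 0, "gripper": -0.45}, {"dx": 0, "dy": 0, "dz": -0.04, "turn": 0, "gripper": -0.45}, {"dx": 0, "dy": 0, "dz": -0.09, "turn": 0, "gripper": -0.45}, {"dx": 0, "dy": 0, "dz": -0.12, "turn": 0, "gripper": -0.45}, {"dx": 0, "dy": 0, "dz": -0.13, "turn": 0, "gripper": -0.45}, {"dx": 0, "dy": 0, "dz": -0.13, "turn": 0, "gripper": -0.45}]'

```text
t: 25.02
tool_pos: [0.4312, 0.0237, 0.2008]
eef_rot: [[0.014, 1.0, 0.001], [1.0, -0.014, -0.0], [-0.0, 0.001, -1.0]]
contact_force: [0.7, -0.8, -0.7]
finger_gap: 0.0625
```

```bash
python3 -c "
from h import *
s=snap('side');c=snap('top')
S4=lambda p:(230+(p[0]+.5)/4-.5,90+(p[1]+.5)/3.3-.5)
for n in [(184,501),(240,411),(300,324),(346,243)]: print(toplane(s,S4(n),.033)[:2])
print('rim',toplane(s,S4((358,172)),.091)[:2])
for r in arm.trace('side','small_beaker')[:1]:
  ys,xs=np.nonzero(r['region']);print(xs.min(),xs.max(),ys.min(),ys.max(),toplane(s,r['pixel'],.062)[:2])
go(.583,-.138,.17,1.557)
im=s['frame'][110:290,240:440,::-1];cv2.imwrite('pics/s10.png',cv2.resize(im,None,fx=4,fy=3.3,interpolation=2)[:594])"
```

```text
[0.59245112 0.08498126]
[0.59027583 0.01410581]
[ 0.58512137 -0.063742  ]
[ 0.58468837 -0.14404951]
rim [ 0.57668863 -0.14167902]
305 327 136 170 [ 0.58534773 -0.14361593]
dx -0.1595 dy 0.1549 dz 0.0289 turn -0.0002 from [0.4305 0.0237 0.1994] th 1.5568 gap 0.0616 F [ 0.5 -0.1  0.3] t 25.175
```

View pics/s10.png

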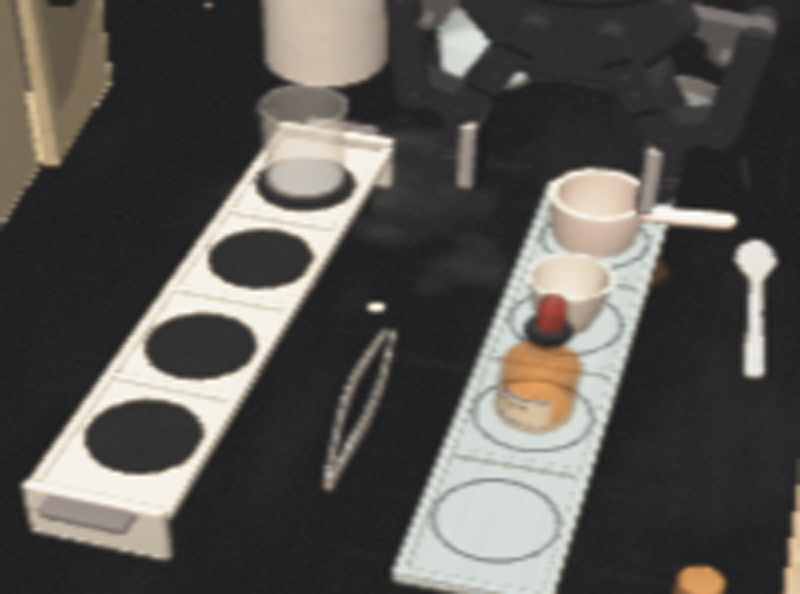

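Bottle stands upright on its ring (535,415). Now the beaker.

send_rows --increments '[{"dx": -0.012, "dy": 0.012, "dz": 0.002, "turn": 0, "gripper": -0.45}, {"dx": -0.04, "dy": 0.038, "dz": 0.005, "turn": 0, "gripper": -0.45}, {"dx": -0.08, "dy": 0.077, "dz": 0.015, "turn": 0, "gripper": -0.45}, {"dx": -0.12, "dy": 0.115, "dz": 0.02, "turn": 0, "gripper": -0.45}, {"dx": -0.147, "dy": 0.142, "dz": 0.03, "turn": 0, "gripper": -0.45}, {"dx": -0.158, "dy": 0.152, "dz": 0.03, "turn": 0, "gripper": -0.45}, {"dx": -0.1615, "dy": 0.155, "dz": 0.03, "turn": 0, "gripper": -0.45}, {"dx": -0.1615, "dy": 0.155, "dz": 0.03, "turn": 0, "gripper": -0.45}]'

```text
t: 26.18
tool_pos: [0.5836, -0.1395, 0.1708]
eef_rot: [[0.014, 1.0, -0.0], [1.0, -0.014, 0.0], [0.0, -0.0, -1.0]]
contact_force: [-0.7, 0.8, 0.3]
finger_gap: 0.0617
```

```bash
python3 -c "
from h import *
go(.583,-.1400,.07,1.557)"
```

```text
dx -0.0005 dy -0.0006 dz 0.1008 turn 0.0001 from [ 0.5836 -0.1395  0.1708] th 1.5571 gap 0.0617 F [-0.7  0.8  0.3] t 26.175
```

send_rows --increments '[{"dx": 0, "dy": 0, "dz": 0.01, "turn": 0, "gripper": -0.45}, {"dx": 0, "dy": 0, "dz": 0.035, "turn": 0, "gripper": -0.45}, {"dx": 0, "dy": 0, "dz": 0.065, "turn": 0, "gripper": -0.45}, {"dx": 0, "dy": 0, "dz": 0.085, "turn": 0, "gripper": -0.45}, {"dx": 0, "dy": 0, "dz": 0.097, "turn": 0, "gripper": -0.45}, {"dx": 0, "dy": 0, "dz": 0.1005, "turn": 0, "gripper": -0.45}, {"dx": 0, "dy": 0, "dz": 0.1005, "turn": 0, "gripper": -0.45}]'

```text
t: 27.05
tool_pos: [0.5843, -0.1398, 0.0706]
eef_rot: [[0.014, 1.0, 0.001], [1.0, -0.014, -0.0], [-0.0, 0.001, -1.0]]
contact_force: [-0.5, 0.3, -1.2]
finger_gap: 0.0619
```

send_rows --increments '[{"dx": 0, "dy": 0, "dz": 0, "turn": 0, "gripper": -0.2}, {"dx": 0, "dy": 0, "dz": 0, "turn": 0, "gripper": 0}, {"dx": 0, "dy": 0, "dz": 0, "turn": 0, "gripper": 0.2}, {"dx": 0, "dy": 0, "dz": 0, "turn": 0, "gripper": 0.3}, {"dx": 0, "dy": 0, "dz": 0, "turn": 0, "gripper": 0.3}, {"dx": 0, "dy": 0, "dz": 0, "turn": 0, "gripper": 0.3}]' --newtons 20

```text
t: 27.8
tool_pos: [0.5842, -0.14, 0.071]
eef_rot: [[0.014, 1.0, 0.001], [1.0, -0.014, -0.0], [-0.0, 0.001, -1.0]]
contact_force: [-1.9, 0.6, 4.8]
finger_gap: 0.0426
```

send_rows --increments '[{"dx": 0, "dy": 0, "dz": -0.005, "turn": 0, "gripper": 0.3}, {"dx": 0, "dy": 0, "dz": -0.015, "turn": 0, "gripper": 0.3}, {"dx": 0, "dy": 0, "dz": -0.035, "turn": 0, "gripper": 0.3}, {"dx": 0, "dy": 0, "dz": -0.06, "turn": 0, "gripper": 0.3}, {"dx": 0, "dy": 0, "dz": -0.09, "turn": 0, "gripper": 0.3}, {"dx": 0, "dy": 0, "dz": -0.115, "turn": 0, "gripper": 0.3}, {"dx": 0, "dy": 0, "dz": -0.125, "turn": 0, "gripper": 0.3}, {"dx": 0, "dy": 0, "dz": -0.125, "turn": 0, "gripper": 0.3}]'

```text
t: 28.8
tool_pos: [0.5842, -0.1399, 0.1956]
eef_rot: [[0.014, 1.0, 0.001], [1.0, -0.014, -0.0], [-0.0, 0.001, -1.0]]
contact_force: [-0.7, -0.2, -0.8]
finger_gap: 0.0425
```

```bash
python3 -c "
from h import *
go(.4325,.0987,.195,1.557)
s=snap('side')
im=s['frame'][70:250,240:440,::-1];cv2.imwrite('pics/s11.png',cv2.resize(im,None,fx=4,fy=3.3,interpolation=2)[:594])"
```

```text
dx 0.2365 dy -0.1550 dz 0.0004 turn -0.0002 from [ 0.5842 -0.1399  0.1956] th 1.5568 gap 0.0425 F [-0.7 -0.2 -0.8] t 28.8
```

View pics/s11.png

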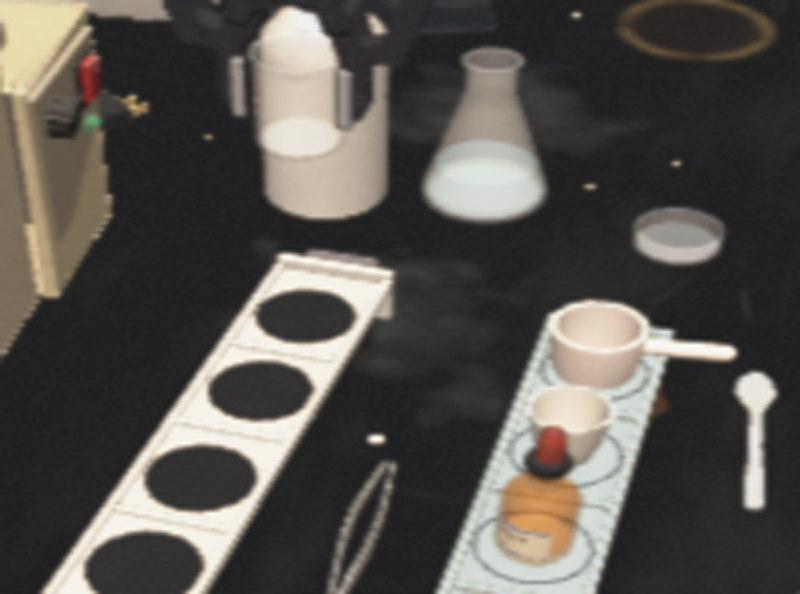

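Beaker held upright (295,100); four empty pads on the carrier.

send_rows --increments '[{"dx": 0.012, "dy": -0.008, "dz": 0, "turn": 0, "gripper": 0.3}, {"dx": 0.035, "dy": -0.023, "dz": 0, "turn": 0, "gripper": 0.3}, {"dx": 0.07, "dy": -0.046, "dz": 0, "turn": 0, "gripper": 0.3}, {"dx": 0.11, "dy": -0.072, "dz": 0, "turn": 0, "gripper": 0.3}, {"dx": 0.15, "dy": -0.098, "dz": 0, "turn": 0, "gripper": 0.3}, {"dx": 0.19, "dy": -0.124, "dz": 0, "turn": 0, "gripper": 0.3}, {"dx": 0.218, "dy": -0.143, "dz": 0, "turn": 0, "gripper": 0.3}, {"dx": 0.232, "dy": -0.152, "dz": 0, "turn": 0, "gripper": 0.3}, {"dx": 0.2365, "dy": -0.155, "dz": 0, "turn": 0, "gripper": 0.3}, {"dx": 0.2365, "dy": -0.155, "dz": 0, "turn": 0, "gripper": 0.3}]'

```text
t: 30.1
tool_pos: [0.4327, 0.0985, 0.195]
eef_rot: [[0.014, 1.0, 0.0], [1.0, -0.014, -0.0], [-0.0, 0.0, -1.0]]
contact_force: [-0.4, 0.7, -0.3]
finger_gap: 0.0423
```

```bash
python3 -c "
from h import *
go(.4325,.0987,.0683,1.557)
s=snap('side');print(toplane(s,(240+306.5/4-.5,70+316.5/3.3-.5),.033))"
```

```text
dx 0.0003 dy -0.0002 dz 0.1267 turn -0.0002 from [0.4327 0.0985 0.195 ] th 1.5568 gap 0.0423 F [-0.4  0.7 -0.3] t 30.1
[ 0.58273425 -0.1372544   0.033     ]
```

send_rows --increments '[{"dx": -0.0012, "dy": 0, "dz": 0.01, "turn": 0, "gripper": 0.3}, {"dx": -0.0012, "dy": 0, "dz": 0.035, "turn": 0, "gripper": 0.3}, {"dx": -0.0012, "dy": 0, "dz": 0.065, "turn": 0, "gripper": 0.3}, {"dx": -0.0012, "dy": 0, "dz": 0.095, "turn": 0, "gripper": 0.3}, {"dx": -0.0012, "dy": 0, "dz": 0.115, "turn": 0, "gripper": 0.3}, {"dx": -0.0012, "dy": 0, "dz": 0.122, "turn": 0, "gripper": 0.3}, {"dx": -0.0012, "dy": 0, "dz": 0.125, "turn": 0, "gripper": 0.3}, {"dx": -0.0012, "dy": 0, "dz": 0.1265, "turn": 0, "gripper": 0.3}, {"dx": -0.0012, "dy": 0, "dz": 0.127, "turn": 0, "gripper": 0.3}]'

```text
t: 31.28
tool_pos: [0.4328, 0.0976, 0.0687]
eef_rot: [[0.014, 1.0, 0.001], [1.0, -0.014, 0.0], [0.0, 0.001, -1.0]]
contact_force: [0.4, -0.1, -0.5]
finger_gap: 0.0423
```

send_rows --increments '[{"dx": 0, "dy": 0, "dz": 0.0005, "turn": 0, "gripper": 0.3}, {"dx": 0, "dy": 0, "dz": 0.001, "turn": 0, "gripper": 0.3}, {"dx": 0, "dy": 0, "dz": 0.001, "turn": 0, "gripper": 0.3}]'

```text
t: 31.65
tool_pos: [0.4326, 0.0976, 0.0679]
eef_rot: [[0.014, 1.0, 0.001], [1.0, -0.014, 0.0], [0.0, 0.001, -1.0]]
contact_force: [-0.8, -0.9, 5.7]
finger_gap: 0.0425
```

send_rows --increments '[{"dx": 0, "dy": 0, "dz": 0, "turn": 0, "gripper": -0.1}, {"dx": 0, "dy": 0, "dz": 0, "turn": 0, "gripper": -0.3}, {"dx": 0, "dy": 0, "dz": 0, "turn": 0, "gripper": -0.5}, {"dx": 0, "dy": 0, "dz": 0, "turn": 0, "gripper": -0.5}, {"dx": 0, "dy": 0, "dz": -0.01, "turn": 0, "gripper": -0.5}, {"dx": 0, "dy": 0, "dz": -0.04, "turn": 0, "gripper": -0.5}, {"dx": 0, "dy": 0, "dz": -0.09, "turn": 0, "gripper": -0.5}, {"dx": 0, "dy": 0, "dz": -0.14, "turn": 0, "gripper": -0.5}, {"dx": 0, "dy": 0, "dz": -0.19, "turn": 0, "gripper": -0.5}, {"dx": -0.05, "dy": -0.02, "dz": -0.2, "turn": 0, "gripper": -0.5}, {"dx": -0.11, "dy": -0.04, "dz": -0.2, "turn": 0, "gripper": -0.5}, {"dx": -0.17, "dy": -0.06, "dz": -0.2, "turn": 0, "gripper": -0.5}, {"dx": -0.23, "dy": -0.08, "dz": -0.2, "turn": 0, "gripper": -0.5}, {"dx": -0.29, "dy": -0.1, "dz": -0.2, "turn": 0, "gripper": -0.5}, {"dx": -0.35, "dy": -0.12, "dz": -0.2, "turn": 0, "gripper": -0.5}, {"dx": -0.41, "dy": -0.14, "dz": -0.2, "turn": 0, "gripper": -0.5}, {"dx": -0.47, "dy": -0.16, "dz": -0.2, "turn": 0, "gripper": -0.5}, {"dx": -0.53, "dy": -0.18, "dz": -0.2, "turn": 0, "gripper": -0.5}, {"dx": -0.55, "dy": -0.2, "dz": -0.2, "turn": 0, "gripper": -0.5}, {"dx": -0.55, "dy": -0.2, "dz": -0.2, "turn": 0, "gripper": -0.5}]'

```text
t: 34.15
tool_pos: [0.2233, -0.451, 0.2674]
eef_rot: [[0.018, 1.0, -0.0], [1.0, -0.018, -0.0], [-0.0, -0.0, -1.0]]
contact_force: [0.3, 0.1, 0.4]
finger_gap: 0.064
```

```bash
python3 -c "
from h import *
c=snap('top');s=snap('side')
cv2.imwrite('pics/top12.png',cv2.resize(c['frame'][212:282,250:405,::-1],None,fx=5,fy=5,interpolation=2))
cv2.imwrite('pics/s12.png',cv2.resize(s['frame'][130:300,330:440,::-1],None,fx=3.5,fy=3.5,interpolation=2))
st=arm.get_state();print(st['t'],st['tool_pos'],st['contact_force'])"
```

```text
34.25 [ 0.22465191 -0.44910249  0.26746083] [ 0.14912016 -0.03781752 -0.17722077]
```

View pics/top12.png

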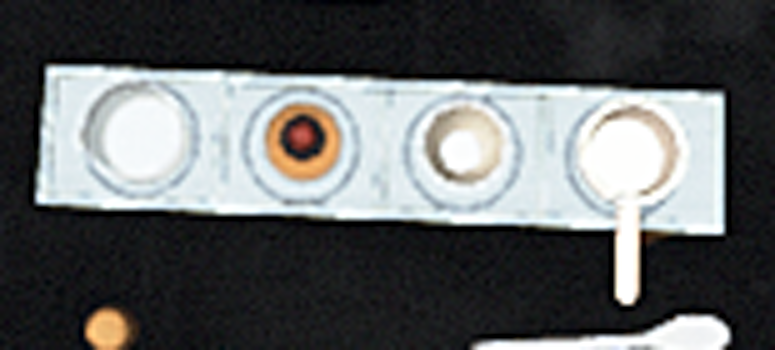

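View pics/s12.png

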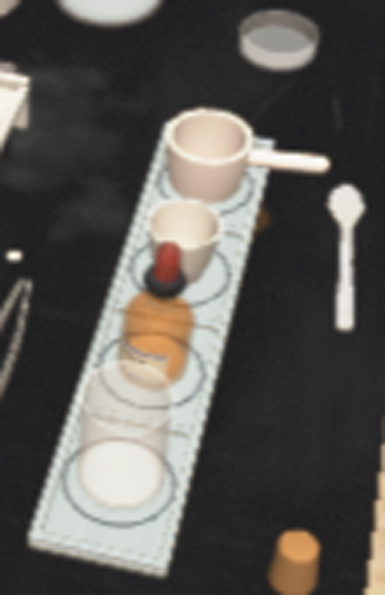

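```bash
python3 -c "
from h import *
c=snap('top');s=snap('side')
t=lambda p:(250+(p[0]+.5)/5-.5,212+(p[1]+.5)/5-.5);u=lambda p:(330+(p[0]+.5)/3.5-.5,130+(p[1]+.5)/3.5-.5)
w=-.0139;R=np.array([[np.cos(w),-np.sin(w)],[np.sin(w),np.cos(w)]])
def L(p,y): return (1e3*(R.T@(p[:2]-np.array([.4309,-.0138]))-[0,y])).round(1)
for n,y,p,z,q,zz in [('cass',-112.5,(632,149),.066,(209,145),.066),('cruc',-37.5,(464,143),.066,(184,226),.066),('bott',37.5,(303,141),.085,(167,258),.115),('beak',112.5,(136,133),.088,(122,475),.031),('hroot',-112.5,(627,200),.059,(255,155),.059),('htip',-112.5,(627,303),.059,(326,164),.059)]:
  print(n,L(toplane(c,t(p),z),y/1e3),L(toplane(s,u(q),zz),y/1e3))
"
```

```text
cass [1.9 1.3] [-0.4  9.1]
cruc [1.4 1.1] [0.1 3.5]
bott [-2.6 -2.8] [-3.2  7.1]
beak [-2.5 -5.3] [-0.5 -3.2]
hroot [-20.3   2.2] [-25.6   2.2]
htip [-65.5   1.5] [-64.4  -0.6]
```

The beaker sits about 3 mm right of its ring centre (base 148 vs ring 141 in the top crop); the rest is within about 2 mm, with the handle straight. I have time to correct the beaker.

```bash
python3 -c "
from h import *
go(.4326,.0966,.2,1.557)"
```

```text
dx 0.5479 dy 0.2003 dz 0.0677 turn 0.0009 from [ 0.2252 -0.4486  0.2676] th 1.5579 gap 0.0644 F [0.8 0.3 0.2] t 34.35
```

send_rows --increments '[{"dx": 0.05, "dy": 0.02, "dz": 0, "turn": 0, "gripper": -0.45}, {"dx": 0.11, "dy": 0.04, "dz": 0, "turn": 0, "gripper": -0.45}, {"dx": 0.17, "dy": 0.06, "dz": 0, "turn": 0, "gripper": -0.45}, {"dx": 0.23, "dy": 0.08, "dz": 0, "turn": 0, "gripper": -0.45}, {"dx": 0.29, "dy": 0.1, "dz": 0, "turn": 0, "gripper": -0.45}, {"dx": 0.35, "dy": 0.13, "dz": 0, "turn": 0, "gripper": -0.45}, {"dx": 0.41, "dy": 0.15, "dz": 0, "turn": 0, "gripper": -0.45}, {"dx": 0.46, "dy": 0.17, "dz": 0, "turn": 0, "gripper": -0.45}, {"dx": 0.51, "dy": 0.19, "dz": 0, "turn": 0, "gripper": -0.45}, {"dx": 0.535, "dy": 0.2, "dz": 0.02, "turn": 0, "gripper": -0.45}, {"dx": 0.548, "dy": 0.2, "dz": 0.06, "turn": 0, "gripper": -0.45}, {"dx": 0.548, "dy": 0.2, "dz": 0.067, "turn": 0, "gripper": -0.45}, {"dx": 0.548, "dy": 0.2, "dz": 0.067, "turn": 0, "gripper": -0.45}, {"dx": 0.548, "dy": 0.2, "dz": 0.067, "turn": 0, "gripper": -0.45}]'

```text
t: 36.1
tool_pos: [0.4331, 0.0953, 0.2017]
eef_rot: [[0.015, 1.0, 0.003], [1.0, -0.015, 0.0], [0.0, 0.003, -1.0]]
contact_force: [-0.2, 0.7, 0.9]
finger_gap: 0.062
```

```bash
python3 -c "
from h import *
go(.4326,.0966,.0690,1.557)"
```

```text
dx 0.0012 dy -0.0009 dz 0.1327 turn -0.0008 from [0.4331 0.0953 0.2017] th 1.5562 gap 0.062 F [-0.2  0.7  0.9] t 36.1
```

send_rows --increments '[{"dx": 0.001, "dy": -0.0005, "dz": 0.03, "turn": 0, "gripper": -0.45}, {"dx": 0.001, "dy": -0.0005, "dz": 0.065, "turn": 0, "gripper": -0.45}, {"dx": 0.001, "dy": -0.0005, "dz": 0.1, "turn": 0, "gripper": -0.45}, {"dx": 0.001, "dy": -0.0005, "dz": 0.12, "turn": 0, "gripper": -0.45}, {"dx": 0.001, "dy": -0.0005, "dz": 0.13, "turn": 0, "gripper": -0.45}, {"dx": 0.001, "dy": -0.0005, "dz": 0.131, "turn": 0, "gripper": -0.45}, {"dx": 0.001, "dy": -0.0005, "dz": 0.131, "turn": 0, "gripper": -0.2}, {"dx": 0.001, "dy": -0.0005, "dz": 0.131, "turn": 0, "gripper": 0}, {"dx": 0.001, "dy": -0.0005, "dz": 0.131, "turn": 0, "gripper": 0.2}, {"dx": 0.001, "dy": -0.0005, "dz": 0.131, "turn": 0, "gripper": 0.3}, {"dx": 0.001, "dy": -0.0005, "dz": 0.131, "turn": 0, "gripper": 0.3}, {"dx": 0.001, "dy": -0.0005, "dz": 0.131, "turn": 0, "gripper": 0.3}]' --newtons 20

```text
t: 37.6
tool_pos: [0.4324, 0.0966, 0.0701]
eef_rot: [[0.014, 1.0, 0.002], [1.0, -0.014, 0.0], [0.0, 0.002, -1.0]]
contact_force: [-1.9, -0.8, 6.9]
finger_gap: 0.0425
```

send_rows --increments '[{"dx": 0, "dy": 0, "dz": -0.003, "turn": 0, "gripper": 0.3}, {"dx": 0, "dy": 0, "dz": -0.006, "turn": 0, "gripper": 0.3}, {"dx": 0.0015, "dy": 0, "dz": -0.006, "turn": 0, "gripper": 0.3}, {"dx": 0.003, "dy": 0, "dz": -0.006, "turn": 0, "gripper": 0.3}, {"dx": 0.003, "dy": 0, "dz": -0.003, "turn": 0, "gripper": 0.3}, {"dx": 0.003, "dy": 0, "dz": -0.001, "turn": 0, "gripper": 0.3}, {"dx": 0.003, "dy": 0, "dz": 0, "turn": 0, "gripper": 0.3}, {"dx": 0.003, "dy": 0, "dz": 0, "turn": 0, "gripper": 0.3}]'

```text
t: 38.6
tool_pos: [0.4317, 0.0995, 0.0701]
eef_rot: [[0.014, 1.0, -0.0], [1.0, -0.014, -0.0], [-0.0, -0.0, -1.0]]
contact_force: [-4.0, -0.5, 12.5]
finger_gap: 0.0418
```

send_rows --increments '[{"dx": 0, "dy": 0, "dz": 0, "turn": 0, "gripper": -0.1}, {"dx": 0, "dy": 0, "dz": 0, "turn": 0, "gripper": -0.3}, {"dx": 0, "dy": 0, "dz": 0, "turn": 0, "gripper": -0.5}, {"dx": 0, "dy": 0, "dz": 0, "turn": 0, "gripper": -0.5}, {"dx": 0, "dy": 0, "dz": -0.01, "turn": 0, "gripper": -0.5}, {"dx": 0, "dy": 0, "dz": -0.04, "turn": 0, "gripper": -0.5}, {"dx": 0, "dy": 0, "dz": -0.09, "turn": 0, "gripper": -0.5}, {"dx": 0, "dy": 0, "dz": -0.14, "turn": 0, "gripper": -0.5}, {"dx": 0, "dy": 0, "dz": -0.19, "turn": 0, "gripper": -0.5}, {"dx": -0.05, "dy": -0.02, "dz": -0.2, "turn": 0, "gripper": -0.5}, {"dx": -0.11, "dy": -0.04, "dz": -0.2, "turn": 0, "gripper": -0.5}, {"dx": -0.17, "dy": -0.06, "dz": -0.2, "turn": 0, "gripper": -0.5}, {"dx": -0.23, "dy": -0.08, "dz": -0.2, "turn": 0, "gripper": -0.5}, {"dx": -0.29, "dy": -0.1, "dz": -0.2, "turn": 0, "gripper": -0.5}, {"dx": -0.35, "dy": -0.12, "dz": -0.2, "turn": 0, "gripper": -0.5}, {"dx": -0.41, "dy": -0.14, "dz": -0.2, "turn": 0, "gripper": -0.5}, {"dx": -0.47, "dy": -0.16, "dz": -0.2, "turn": 0, "gripper": -0.5}, {"dx": -0.53, "dy": -0.18, "dz": -0.2, "turn": 0, "gripper": -0.5}, {"dx": -0.55, "dy": -0.2, "dz": -0.2, "turn": 0, "gripper": -0.5}, {"dx": -0.55, "dy": -0.2, "dz": -0.2, "turn": 0, "gripper": -0.5}]'

```text
t: 41.1
tool_pos: [0.2229, -0.449, 0.2694]
eef_rot: [[0.018, 1.0, -0.0], [1.0, -0.018, -0.0], [-0.0, -0.0, -1.0]]
contact_force: [0.2, -0.2, 0.2]
finger_gap: 0.064
```

```bash
python3 -c "
from h import *
c=snap('top');s=snap('side')
a=cv2.resize(c['frame'][212:282,250:405,::-1],None,fx=5,fy=5,interpolation=2)
b=cv2.resize(s['frame'][180:300,330:440,::-1],None,fx=2.05,fy=2.05,interpolation=2)
o=np.zeros((600,775,3),np.uint8);o[:350]=a;o[350:596,:b.shape[1]]=b;cv2.imwrite('pics/f13.png',o)
st=arm.get_state();print(st['t'],st['tool_pos'],st['contact_force'])"
```

```text
41.2 [ 0.2241832  -0.44708804  0.26942944] [ 0.49392636 -0.19563299  0.71534086]
```

```bash
python3 -c "
from h import *
c=snap('top');s=snap('side')
for n in('side','top'):
  for q in('small_beaker','dropper_bottle','crucible_pot','casserole'):
    for r in arm.trace(n,q)[:1]:
      ys,xs=np.nonzero(r['region']);print(n,q,round(r['score'],2),xs.min(),xs.max(),ys.min(),ys.max(),xs.mean().round(1),ys.mean().round(1))
a=cv2.imread('pics/top12.png');b=cv2.imread('pics/f13.png')[:350]
g=lambda i:cv2.cvtColor(i,6)
for n,(x,y,w,h) in dict(beak=(95,85,95,105),bott=(260,95,90,95),cruc=(415,95,100,100),cass=(570,90,120,215)).items():
  m=cv2.matchTemplate(g(b)[y-25:y+h+25,x-25:x+w+25],g(a)[y:y+h,x:x+w],cv2.TM_CCOEFF_NORMED);_,v,_,l=cv2.minMaxLoc(m);print(n,'shift px/5',l[0]-25,l[1]-25,round(v,3))
for n,i in(('old',a),('new',b)):
  t=g(i)[100:175,95:200]; k=(t>225).astype(np.uint8); ys,xs=np.nonzero(k);print(n,len(xs),95+np.percentile(xs,[2,50,98]),100+np.median(ys))
"
```

```text
side small_beaker 0.82 352 380 235 276 365.4 254.7
side dropper_bottle 0.95 364 385 199 239 375.4 221.0
side crucible_pot 0.61 372 393 186 210 383.1 196.1
side casserole 0.74 378 423 162 187 392.8 174.0
top small_beaker 0.82 264 286 228 249 275.2 238.7
top dropper_bottle 0.72 259 394 226 258 326.5 242.5
top crucible_pot 0.76 334 351 233 249 342.8 241.0
beak shift px/5 -2 0 0.891
bott shift px/5 0 0 0.999
cruc shift px/5 0 0 0.998
cass shift px/5 0 0 1.0
old 5517 [105. 145. 195.] 138.0
new 5778 [102. 143. 195.] 138.0
```

```bash
python3 -c "
from h import *
print(arm.sign_off())"
```

```text
the job is handed in; nothing more can be done
None
```

I moved all four pieces into the steel rack in reverse order and handed the job in at about 41 s of the 104 s. From right to left they now stand casserole, crucible, dropper bottle, beaker. Nothing tipped, and the highest contact force I read was about 13 N.

**Last pictures I viewed (before the beaker correction):**
- All four pieces stood upright on their marked rings.
- The casserole and crucible were within about 2 mm of their seat centres by the top camera.
- The casserole handle pointed straight out over the front edge, within about 1–3 degrees.
- The bottle looked centred on its ring, but its coordinates came out about 3–4 mm off. I left it where it was.

**Beaker correction:** it stood about 3 mm right of its ring, so I gripped it again and shifted it left by 3 mm.
- I had used up the 16 pictures, so I checked the result by numbers only. The beaker still appears upright and the other three did not move.
- The numbers show only about 1–1.5 mm of movement, so it may still be about 2 mm off centre.

**Checks that failed or disagreed:**
- Side-camera estimates from the rims differed from the top view by up to 10 mm along the row (y). I judged the slanted view unreliable for this and went by the top view.
- In the last top-camera check the network missed the casserole and took the whole rack for the bottle. The side camera found all four.

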